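Seat the eared guide plate in its spring-clip bracket

ROBOT

A 6-joint arm with a two-finger parallel gripper is mounted at the origin on the work surface. World frame = base frame: x ahead of the robot, y to its left, z up, the work surface at z = 0. Lengths are in mm, angles in rad, forces in N, time in s.
With the tool pointing down it reaches from about 350 to 775 mm from the base axis. Payload 7.3 kg.
Tool frame: the origin (TCP) lies on the centre line of the jaws, within the pads' length; the fingertips stand 17 mm ahead of it and the grasp point (between the pads) lies 2 mm behind it; z points along the fingers, y is the line along which they close (so a half turn about z gives the same grasp; the last joint's range is limited). The gripper opens to 92 mm and grips with 3 to 60 N. Pads are 19 mm wide; open, the fingers measure 130 mm over their backs; the gripper's body (75 mm by 190 mm) begins 47 mm behind the grasp point.
Start: joints at [-1.37, 0.342, 1.524, -0, 1.275, -0.146], TCP at [178.465, -493.755, 243.741] pointing down, gripper open.
Joint ranges: [-2.53, 2.53], [-0.77, 2.02], [0.04, 2.7], [-1, 4.14], [0.28, 2.66], [-3.11, 3.11]. Speed limits (rad/s): [2.57, 2.57, 3.14, 3.14, 3.14, 3.14].

INTERFACE

Orientations are given as [roll, pitch, yaw] about the fixed x, y, z axes, in that order (R = Rz(yaw) Ry(pitch) Rx(roll)).
In Python, from plant import bot gives the robot as it stands. The module is installed in compiled form; this text tells all that it offers.
- The arm moves only by the shell command python3 -m pendant 'ROWS'. ROWS is JSON, a list of rows, each a list of 3 entries, a list of its own where there are three numbers: the shift along the world's x, y, z as a fraction of full scale, then the turn, a rotation vector about the world's x, y, z as a fraction of full scale, then the opening, from -1 (shut) to 1 (fully open), so that 0 is half open. In form: [[[tx, ty, tz], [rx, ry, rz], claw], ...]. A call has exactly 10 rows; each row shifts and turns the commanded pose from where the row before left it; what a row does not reach is not made up. Full scale, the value 1, is 30 mm for a shift and 0.12 rad for a turn. A row lasts 1/12 s, in which the tool goes at most 41.7 mm and 7.16 degrees, less where a joint would pass 70% of its speed; a pose out of reach is approached as far as the arm can. A call with a number of a shift or a turn outside -1 to 1 is refused whole. A call with a gripper value outside its range is refused whole. The fingers move at their own pace and stop on an object; the grip force is fixed at half the most. Time passes only in rows, so rows that do not move let the fingers close, or fill a call up. It gives the time, the measured TCP pose, the force, the opening and the grip force at its end, in the units of the state.
- bot.get_obs(): the state, without advancing time (a new reading comes with each control period).
- bot.capture(name): name is "side" or "top" or "wrist"; returns the picture (420x560x3 uint8, blue, green, red); there is no depth.
- bot.camera_params(name): a dict with "fovy" (degrees; the focal length in pixels is half the picture's height over the tangent of half this angle, whatever the lens; pixels are square), "cx", "cy" (the principal point, pixels), "camera_from_world" (4x4, takes a point from world to camera coordinates). Camera axes: x right, y down, z forward; pixel columns grow to the right and rows downward; lengths in mm; the calibration is good to about 2 mm. The wrist camera is an equidistant fisheye: a pixel r from the principal point sees the ray r / f radians off the axis. A picture is of the moment at which its call begins: read the wrist's pose just before it. camera_params takes no time and is no camera call; for the wrist camera it gives the pose at the moment of the call.
- bot.close_job(): hands the job in; it is judged then, once.
The state is a dict: "time": time; "joint_positions": joint angles; "dq": joint speeds; "tau": joint torques, N m; "tool_pos": TCP position; "tcp_rot": TCP orientation; "contact_force": force on the tool from outside, world axes, zero at the start; "moment": the same for the moment, N m; "grip_width": finger opening in mm; "finger_force": force on a finger pad.
Only numpy, scipy, OpenCV 4.12 (cv2) and the standard library are available. Lean on these libraries where they do the work, as an engineer would, in place of code of your own. Each camera call takes 0.05 s, during which the arm holds its last target. There are 200 camera calls.

TASK

Pick up the yellow eared guide plate by its white grip, slide its two ears straight down into the clip-lined slots of the black bracket, and press it by feel until it lies flat and fully home on the blue rest pad, then let go. The clips drag on the ears well before the plate is home, so keep pushing past that drag, but never load the bracket or pad with more than about 35 N, and leave the washers, bolt and nylon tool where they are.

Things in the scene. Friction and masses are not known exactly. Their poses are not given: they have to be found in the camera images.
- plate: Guide plate to fit: yellow-zinc steel, 50 (x) x 72 (y) x 6 mm, plus an ear 20 (x) x 12 (y) x 6 mm in the middle of each y end: 96 mm over the ears. Origin: centre of the underside; z up, y towards one ear; a half turn about z is the same plate. Mass 0.14 to 0.24 kg. Starts level on the rest block.
- grip_top (a point): Centre of the top face of the plate's white nylon grip, 16 (x) x 30 (y) x 40 mm tall, standing on the plate's centre; this point is 46 mm above the plate's underside. Axes as the plate.
- rest: Fixed white nylon block, 36 x 60 x 20 mm, on which the plate lies at the start. Origin: centre of its underside, on the bench.
- seat: Fixed black bracket base, 90 (x) x 150 (y) x 6 mm, with a blue rest pad 40 x 56 mm at its centre. Origin: centre of underside, on the bench; z up, y towards one slot. The pad is shimmed anew each time, its height is not measured: level top 7 to 27 mm above the bench. It gives 1.5 mm (3 to 6 N), then is rigid. Home: plate centred, its y along this y (either way round), underside flat on the pad. Plate on pad: 35 N at most.
- bracket: Fixed pair of black posts on the seat, same origin and axes. A vertical slot in each, open above and towards the centre: back wall at y = +-50 mm, side walls x = +-14.5 mm. Posts are 44 mm wide in x, y from 39 to 62 mm, 48 mm tall (sloped lead-in lips and clip tips to about 57 mm). 2 mm clearance at the end of each ear. Plate on bracket: 35 N at most.
- slot0 (a point): Centre of the mouth of the +y slot, 48 mm above the bench, 44.5 mm from the bracket's centre. Two steel spring clips face each other in x in each slot: relaxed 17.6 mm apart from 6 to 40 mm height, flaring to about 28 mm at the tips; the ears push them apart.
- slot1 (a point): The same for the -y slot. The four clips together drag on the ears: a bump of 7 to 14 N as the ears spread the clips (underside 43 to 38 mm above the bench), then a steady 4 to 8 N all the way down; this is more than the plate's weight, so it does not fall home by itself. Contact with the pad shows as a further steep rise.
- washer0: Loose yellow washer, 40 mm across, 4 mm thick, on the bench. Leave alone. Origin: centre of underside.
- washer1: Another such washer. Leave alone.
- washer2: Another such washer. Leave alone.
- washer3: Another such washer. Leave alone.
- bolt: Titanium shoulder bolt standing on its 26 mm wide head, 50 mm tall. Leave alone. Origin: centre of underside.
- nylon_tool: White nylon insertion tool lying on the bench, 145 mm long, 22 mm thick. Leave alone. Origin: near its middle, on the bench.
Not all that is in view belongs to the job. What is shaped like the plate but green, pink or red is not meant.

How it is judged (in metres and radians):
On the way, in this order (a step that is already met when the one before it is completed fails the run):
1. the plate is lifted clear of its rest block (height (world z) of plate above 0.055 m and contact force between plate and rest below 0.05 N), for 0.1 s.
2. both ears are between the spring clips (z of plate in the frame of seat below 0.042 m and horizontal distance between plate and seat below 0.005 m and angle between the y axis of plate and the y axis of seat, either way round below 0.12 rad and angle between plate's own z axis and vertical below 0.15 rad), for 0.1 s.
At the end, for the whole second after the job is handed in: The plate rests on the pad (bearing on it with more than 0.5 N), level within 0.025 rad, centred within 5 mm of the seat's centre, its ears along the slots within 0.12 rad, its underside no higher than 28.5 mm, at rest and released (contact force between plate and seat above 0.5 N and angle between plate's own z axis and vertical below 0.025 rad and horizontal distance between plate and seat below 0.005 m and angle between the y axis of plate and the y axis of seat, either way round below 0.12 rad and z of plate in the frame of seat below 0.0285 m and linear speed of plate below 0.01 m/s); the robot touches nothing.
It fails at once if the pad is loaded with more than 35 N (contact force between plate and seat above 35 N).
It fails at once if the bracket is loaded with more than 35 N by the plate (contact force between plate and bracket above 35 N).
It fails at once if a washer, the bolt or the nylon tool is moved (distance of any of washer0, washer1, washer2, washer3, bolt, nylon_tool from where it was at the start of the episode above 0.015 m).
It also fails if it takes over 51 s, if anything falls off the work surface, if the arm or the gripper's body presses on something with over 40 N, if the wrist force passes 120 N, or if a joint passes its speed limit or range.

## Working session

There is one attempt and no reset: what is moved stays moved. The work goes in short steps, Python scripts to look and compute and a shell command to move; the robot and the scene stay as the last step left them, time stands still between calls to the robot, and variables do not carry over. Pictures are saved under pics/ and viewed, at most 10 in all, crops included, and the job is handed in when it is done.

```bash
mkdir -p pics
python3 - <<'E'
from plant import bot
import cv2,numpy as np
o=bot.get_obs()
print({k:np.round(v,3).tolist() for k,v in o.items()})
for n in("top","side"):
    cv2.imwrite(f"pics/{n}0.png",bot.capture(n))
    p=bot.camera_params(n);print(n,p["fovy"],p["cx"],p["cy"],np.round(p["camera_from_world"],3).tolist())
E
```

```text
{'time': 0.0, 'joint_positions': [-1.37, 0.343, 1.525, -0.0, 1.275, -0.146], 'dq': [-0.002, 0.001, -0.0, 0.001, -0.0, 0.0], 'tau': [-0.001, -43.124, -24.422, 0.072, 0.056, -0.0], 'tool_pos': [178.385, -493.375, 243.032], 'tcp_rot': [-3.14, -0.0, 0.347], 'contact_force': [0.066, 0.057, -1.173], 'moment': [0.026, -0.011, 0.012], 'finger_force': 0.0, 'grip_width': 91.482}
top 51.02177282773908 276.32691163408714 207.98233669814468 [[-0.029, -0.999, -0.035, 29.01], [-0.992, 0.033, -0.12, 552.649], [0.121, 0.032, -0.992, 863.261], [0.0, 0.0, 0.0, 1.0]]
side 47.74807574899774 273.32500441132345 208.92863984726637 [[-0.954, -0.299, 0.002, 512.529], [-0.198, 0.626, -0.754, 135.997], [0.224, -0.72, -0.657, 895.985], [0.0, 0.0, 0.0, 1.0]]
```

View pics/top0.png

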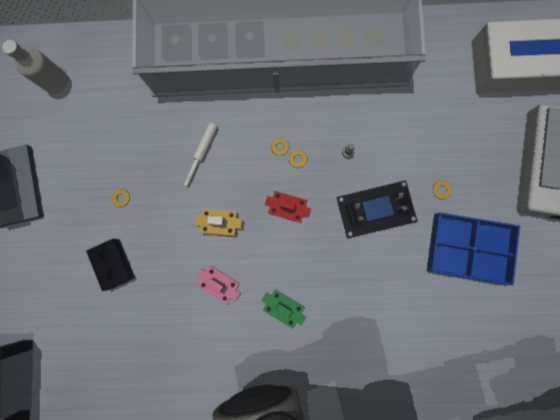

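View pics/side0.png

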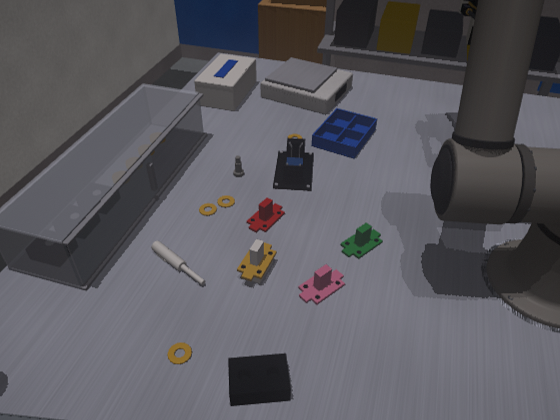

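Top view: the yellow plate is at (218,222), with its white grip near (215,221). The bracket is at (377,209), with the blue pad in the middle. The side view confirms both. Next I'll measure by colour.

```bash
cat > h.py <<'E'
from plant import bot
import cv2,numpy as np
def ray(p,uv,fish=False):
    uv=np.atleast_2d(uv).astype(float); f=210/np.tan(np.radians(p["fovy"])/2)
    d=(uv-[p["cx"],p["cy"]])/f
    if fish:
        r=np.linalg.norm(d,axis=1,keepdims=True)+1e-9
        v=np.hstack([d/r*np.sin(r),np.cos(r)])
    else: v=np.hstack([d,np.ones((len(d),1))])
    M=p["camera_from_world"];R=M[:3,:3]
    return -R.T@M[:3,3], v@R
def plane(p,uv,z,fish=False):
    c,d=ray(p,uv,fish); return (c+d*((z-c[2])/d[:,2])[:,None])[:,:2]
def pix(p,X,fish=False):
    M=p["camera_from_world"];v=np.atleast_2d(X)@M[:3,:3].T+M[:3,3];f=210/np.tan(np.radians(p["fovy"])/2)
    if fish:
        r=np.linalg.norm(v[:,:2],axis=1,keepdims=True);a=np.arctan2(r,v[:,2:]);d=v[:,:2]/(r+1e-9)*a
    else: d=v[:,:2]/v[:,2:]
    return d*f+[p["cx"],p["cy"]]
def blobs(mask,amin=30):
    cs,_=cv2.findContours(mask.astype(np.uint8),cv2.RETR_EXTERNAL,cv2.CHAIN_APPROX_NONE)
    return sorted([c for c in cs if cv2.contourArea(c)>amin],key=cv2.contourArea,reverse=True)
def rect(pts):
    """centre, long-axis angle mod pi, sizes of the least rectangle round metric points"""
    (c,s,a)=cv2.minAreaRect(np.float32(pts)); a=np.radians(a)
    if s[1]>s[0]: a+=np.pi/2
    return np.round(c,1),round((a+np.pi/2)%np.pi-np.pi/2,3),np.round(sorted(s),1)
E
python3 - <<'E'
from h import *
im=cv2.imread("pics/top0.png");p=bot.camera_params("top");h=cv2.cvtColor(im,cv2.COLOR_BGR2HSV)
H,S,V=[h[...,i] for i in range(3)]
def loc(c,x0,x1,y0,y1):
    x,y=c.reshape(-1,2).mean(0);return x0<x<x1 and y0<y<y1
for c in blobs((H>15)&(H<32)&(S>110)&(V>90)):
    if loc(c,180,260,190,250): print("plate",rect(plane(p,c.reshape(-1,2),26)))
for c in blobs((S<60)&(V>150)):
    if loc(c,195,240,205,240): print("grip",rect(plane(p,c.reshape(-1,2),66)),c.reshape(-1,2).mean(0))
for c in blobs(V<60):
    if loc(c,330,420,170,250): print("seat",rect(plane(p,c.reshape(-1,2),6)))
for c in blobs((H>95)&(H<125)&(S>110)):
    if loc(c,350,400,190,230): print("pad",rect(plane(p,c.reshape(-1,2),17)))
for n,c in dict(bolt=(348,152),w0=(280,147),w1=(298,159),w2=(121,198),w3=(442,190),tool=(200,155)).items(): print(n,plane(p,c,5).round())
E
```

```text
plate (array([529.4, 133.1]), np.float64(1.469), array([48.8, 95.7]))
grip (array([530.6, 134.1]), np.float64(1.539), array([13.8, 27.9])) [214.23076923 219.56410256]
seat (array([ 547.6, -195.5]), np.float64(-1.365), array([ 87.7, 148.2]))
pad (array([ 548.2, -196.1]), np.float64(-1.357), array([41. , 57.5]))
bolt [[ 671. -143.]]
w0 [[688.   1.]]
w1 [[660. -36.]]
w2 [[589. 344.]]
w3 [[ 583. -334.]]
tool [[677. 173.]]
```

```bash
python3 -m pendant '[[[0.58,1,-0.08],[0,0,0.47],1],[[0.58,1,-0.08],[0,0,0.47],1],[[0.58,1,-0.08],[0,0,0.47],1],[[0.58,1,-0.08],[0,0,0.47],1],[[0.58,1,-0.08],[0,0,0.47],1],[[0.58,1,-0.08],[0,0,0.47],1],[[0.58,1,-0.08],[0,0,0.47],1],[[0.58,1,-0.08],[0,0,0.47],1],[[0.58,1,-0.08],[0,0,0.47],1],[[0.58,1,-0.08],[0,0,0.47],1]]'
python3 -m pendant '[[[0.58,1,-0.08],[0,0,0.47],1],[[0.58,1,-0.08],[0,0,0.47],1],[[0.58,1,-0.08],[0,0,0.47],1],[[0.58,1,-0.08],[0,0,0.47],1],[[0.58,1,-0.08],[0,0,0.47],1],[[0.58,1,-0.08],[0,0,0.47],1],[[0.58,1,-0.08],[0,0,0.47],1],[[0.58,1,-0.08],[0,0,0.47],1],[[0.58,1,-0.08],[0,0,0.47],1],[[0.58,1,-0.08],[0,0,0.47],1]]'
python3 - <<'E'
from h import *
print({k:np.round(v,3).tolist() for k,v in bot.get_obs().items() if k in("tool_pos","tcp_rot","joint_positions","dq")})
p=bot.camera_params("wrist");cv2.imwrite("pics/w1.png",bot.capture("wrist"))
import pickle;pickle.dump(p,open("w1.pkl","wb"))
E
```

```text
time: 0.93
tool_pos: [352.8, -192.1, 219.5]
tcp_rot: [-3.141, -0.0, 0.913]
contact_force: [0.8, 0.5, -0.3]
grip_width: 91.7
finger_force: 0.0
time: 1.77
tool_pos: [526.8, 108.0, 195.2]
tcp_rot: [-3.141, 0.0, 1.478]
contact_force: [-0.1, -0.8, -0.1]
grip_width: 91.9
finger_force: 0.0
{'joint_positions': [0.06, 0.409, 1.563, -0.0, 1.17, 0.153], 'dq': [0.671, 0.5, -0.708, -0.005, 0.201, -0.003], 'tool_pos': [526.796, 108.028, 195.24], 'tcp_rot': [-3.141, 0.0, 1.478]}
```

View pics/w1.png

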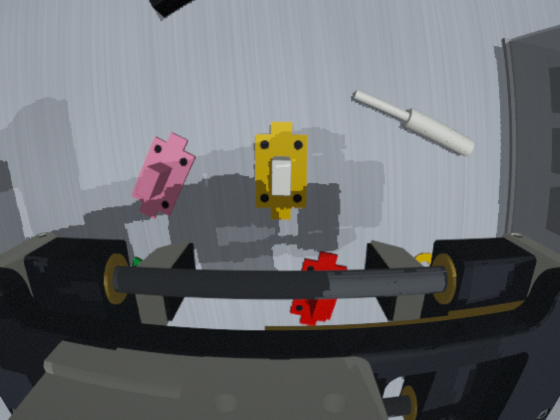

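The wrist view shows the plate at (281,170), nearly upright in the image, with the grip top near (282,182). I'll measure it here.

Run:
```python
from h import *
import pickle
im=cv2.imread("pics/w1.png");p=pickle.load(open("w1.pkl","rb"));h=cv2.cvtColor(im,cv2.COLOR_BGR2HSV)
H,S,V=[h[...,i] for i in range(3)]
roi=np.zeros(H.shape,bool);roi[115:225,235:330]=1
c=blobs(roi&(H>15)&(H<32)&(S>110)&(V>70))[0];print("plate",rect(plane(p,c.reshape(-1,2),26,True)))
roi[:]=0;roi[150:205,265:298]=1
for c in blobs(roi&(S<60)&(V>185))[:2]:print("grip",rect(plane(p,c.reshape(-1,2),66,True)),c.reshape(-1,2).min(0),c.reshape(-1,2).max(0))
print(bot.get_obs()["tool_pos"],bot.get_obs()["tcp_rot"])
```

```text
plate (array([530. , 132.8]), np.float64(1.475), array([49.7, 95.1]))
grip (array([530.7, 133.4]), np.float64(1.474), array([14.2, 27.3])) [273 161] [290 193]
[529.17293224 112.51004159 194.77882039] [ 3.14032736e+00 -3.03321836e-03  1.48327473e+00]
```

```bash
python3 -m pendant '[[[0.06,0.446,-0.3],[0,0,0],1],[[0.06,0.446,-0.3],[0,0,0],1],[[0,0,-0.9],[0,0,0],1],[[0,0,-0.9],[0,0,0],1],[[0,0,-0.8],[0,0,0],1],[[0,0,-0.7],[0,0,0],1],[[0,0,-0.5],[0,0,0],1],[[0,0,-0.3],[0,0,0],1],[[0,0,-0.19],[0,0,0],1],[[0,0,0],[0,0,0],1]]'
python3 - <<'E'
from plant import bot
o=bot.get_obs();print(o["tool_pos"],o["tcp_rot"],o["contact_force"],o["dq"])
E
```

```text
time: 2.65
tool_pos: [529.2, 132.8, 48.0]
tcp_rot: [-3.14, 0.0, 1.474]
contact_force: [-0.6, -0.6, 0.1]
grip_width: 91.7
finger_force: 0.0
[529.22158395 132.76483239  47.95345893] [-3.13951706e+00  4.73084024e-04  1.47399365e+00] [-0.55249945 -0.61313507  0.14748356] [ 0.00078082 -0.02881041 -0.02551725  0.00043793  0.02388955 -0.00178304]
```

```bash
python3 -m pendant '[[[0.02,0,0],[0,0,0],-1],[[0,0,0],[0,0,0],-1],[[0,0,0],[0,0,0],-1],[[0,0,0],[0,0,0],-1],[[0,0,0],[0,0,0],-1],[[0,0,0],[0,0,0],-1],[[0,0,0],[0,0,0],-1],[[0,0,0],[0,0,0],-1],[[0,0,0],[0,0,0],-1],[[0,0,0],[0,0,0],-1]]'
```

```text
time: 3.48
tool_pos: [530.7, 133.0, 49.0]
tcp_rot: [3.141, -0.0, 1.475]
contact_force: [0.2, 0.0, 0.1]
grip_width: 29.8
finger_force: 0.0
```

```bash
python3 -m pendant '[[[0,0,0],[0,0,0],-1],[[0,0,0],[0,0,0],-1],[[0,0,0],[0,0,0],-1],[[0,0,0],[0,0,0],-1],[[0,0,0],[0,0,0],-1],[[0,0,0],[0,0,0],-1],[[0,0,0],[0,0,0],-1],[[0,0,0],[0,0,0],-1],[[0,0,0],[0,0,0],-1],[[0,0,0],[0,0,0],-1]]'
python3 -m pendant '[[[0,0,0.2],[0,0,0],-1],[[0,0,0.3],[0,0,0],-1],[[0,0,0.5],[0,0,0],-1],[[0,0,0.5],[0,0,0],-1],[[0,0,0.5],[0,0,0],-1],[[0,0,0.5],[0,0,0],-1],[[0,0,0.5],[0,0,0],-1],[[0,0,0.3],[0,0,0],-1],[[0,0,0],[0,0,0],-1],[[0,0,0],[0,0,0],-1]]'
```

```text
time: 4.32
tool_pos: [530.6, 133.0, 49.0]
tcp_rot: [-3.141, 0.0, 1.475]
contact_force: [-0.1, 0.3, -0.1]
grip_width: 15.5
finger_force: 30.0
time: 5.15
tool_pos: [530.8, 133.0, 148.4]
tcp_rot: [3.141, -0.0, 1.475]
contact_force: [-0.6, -0.2, -2.8]
grip_width: 15.6
finger_force: 30.0
```

```bash
python3 -m pendant '[[[0.07,-0.5,0],[0,0,0.13],-1],[[0.07,-0.75,0],[0,0,0.13],-1],[[0.07,-0.75,0],[0,0,0.13],-1],[[0.07,-0.75,0],[0,0,0.13],-1],[[0.07,-0.75,0],[0,0,0.13],-1],[[0.07,-0.75,0],[0,0,0.13],-1],[[0.07,-0.75,0],[0,0,0.13],-1],[[0.07,-0.75,0],[0,0,0.13],-1],[[0.07,-0.75,0],[0,0,0.13],-1],[[0.07,-0.75,0],[0,0,0.13],-1]]'
python3 -m pendant '[[[0.07,-0.75,0],[0,0,0.13],-1],[[0.07,-0.75,0],[0,0,0.13],-1],[[0.07,-0.75,0],[0,0,0.13],-1],[[0.07,-0.75,0],[0,0,0.13],-1],[[0.07,-0.75,0],[0,0,0.13],-1],[[0.07,-0.75,0],[0,0,0.13],-1],[[0.07,-0.75,0],[0,0,0.13],-1],[[0.07,-0.5,0],[0,0,0.13],-1],[[0,0,0],[0,0,0.13],-1],[[0,0,0],[0,0,0.07],-1]]'
python3 - <<'E'
from h import *
import pickle
p=bot.camera_params("wrist");o=bot.get_obs();cv2.imwrite("pics/w2.png",bot.capture("wrist"));pickle.dump(p,open("w2.pkl","wb"))
print(o["tool_pos"],o["tcp_rot"],np.abs(o["dq"]).max())
E
```

```text
time: 5.98
tool_pos: [551.0, -85.4, 146.8]
tcp_rot: [-3.139, -0.001, 1.632]
contact_force: [0.5, 0.4, -3.0]
grip_width: 16.1
finger_force: 30.0
time: 6.82
tool_pos: [567.7, -257.2, 146.5]
tcp_rot: [-3.14, -0.002, 1.779]
contact_force: [-0.3, 0.9, -1.4]
grip_width: 15.8
finger_force: 30.0
[ 567.73049256 -257.21174602  146.48054096] [-3.13989251e+00 -2.03320333e-03  1.77890158e+00] 0.08401976702662649
```

View pics/w2.png

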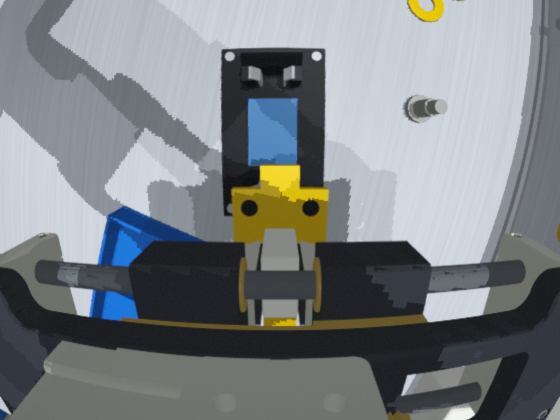

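The wrist view shows the seat's far edge at row 49, with its sides at columns 222 and 324. The pad spans columns 248–298, and the held plate's front ear ends near (280,166). I'll measure the seat and the held plate in this one image.

Run:
```python
from h import *
import pickle
im=cv2.imread("pics/w2.png");p=pickle.load(open("w2.pkl","rb"));h=cv2.cvtColor(im,cv2.COLOR_BGR2HSV)
H,S,V=[h[...,i] for i in range(3)]
dark=V<75
L=[];R=[];T=[]
for r in range(75,150,3):
    c=np.where(dark[r,205:245])[0]; L.append((205+c.min()-.5,r))
    c=np.where(dark[r,305:340])[0]; R.append((305+c.max()+.5,r))
for c in range(245,305,3):
    T.append((c,30+np.where(dark[30:70,c])[0].min()-.5))
l,r,t=[plane(p,q,6,True) for q in(L,R,T)]
def line(q):
    vx,vy,x,y=cv2.fitLine(np.float32(q),cv2.DIST_HUBER,0,.01,.01).ravel();return np.array([x,y]),np.array([vx,vy])
for n,q in zip("LRT",(l,r,t)):
    c,d=line(q);print(n,c.round(1),round(np.arctan(d[1]/d[0]),3))
a=[np.arctan(line(q)[1][1]/line(q)[1][0]) for q in(l,r)];yaw=np.mean(a)%np.pi
ey=np.array([np.cos(yaw),np.sin(yaw)]);ex=np.array([ey[1],-ey[0]])
X=(np.median(l@ex)+np.median(r@ex))/2;W=np.median(r@ex)-np.median(l@ex);Y=np.median(t@ey)-75
print("yaw",yaw,"width",W,"centre",X*ex+Y*ey)
# pad
b=blobs((H>95)&(H<125)&(S>90)&(np.indices(H.shape)[1]>240)&(np.indices(H.shape)[1]<306)&(np.indices(H.shape)[0]<180))[0].reshape(-1,2)
for z in(7,17,27):
    q=plane(p,b,z,True);q=q-(X*ex+Y*ey);print("pad z",z,"x",np.percentile(q@ex,[3,97]).round(1),"ymax",np.percentile(q@ey,97).round(1))
# held plate ear
o=bot.get_obs();tc=np.array(o["tool_pos"])
yel=(H>15)&(H<35)&(S>120)&(V>60)
zt=tc[2]-23
tipr=[np.where(yel[150:190,c])[0].min()+149.5 for c in range(265,296,3)]
e=plane(p,[(c,q) for c,q in zip(range(265,296,3),tipr)],zt,True)
tool=np.array([np.cos(o["tcp_rot"][2]),np.sin(o["tcp_rot"][2])]);tx=np.array([tool[1],-tool[0]])
print("ear tip along tool x",np.median((e-tc[:2])@tool),"(48 if centred); ear rows",min(tipr),max(tipr))
er=[np.where(yel[q,250:310])[0] for q in range(170,184,3)]
ee=[plane(p,[(250+w.min()-.5,q),(250+w.max()+.5,q)],zt,True) for w,q in zip(er,range(170,184,3))]
print("ear sides across",[((z-tc[:2])@tx).round(1) for z in ee])
w=[np.where(yel[q,220:340])[0] for q in (195,215,235)]
print("plate sides",[((plane(p,[(220+v.min()-.5,q),(220+v.max()+.5,q)],zt,True)-tc[:2])@tx).round(1) for v,q in zip(w,(195,215,235))])
print(tc,o["tcp_rot"])
```

```text
L [ 500. -182.] -1.37
R [ 587.7 -171.4] -1.355
T [ 533.6 -123.8] 0.203
yaw 1.7788315 width 87.84714885130364 centre [ 548.20697266 -197.37730769]
pad z 7 x [-22.   21.3] ymax 30.7
pad z 17 x [-20.9  20.7] ymax 29.8
pad z 27 x [-19.9  20.2] ymax 28.9
ear tip along tool x 47.821758291539425 (48 if centred); ear rows 164.5 164.5
ear sides across [array([-11.2,  10.2]), array([-11.2,  10.2]), array([-11.2,  10.2]), array([-11.2,  10.2]), array([-10.7,   9.7])]
plate sides [array([-25.9,  24.4]), array([-25.8,  24.2]), array([-25.2,  24.1])]
[ 567.82580752 -256.37273465  146.77959407] [-3.14005718e+00 -2.08755409e-03  1.78008534e+00]
```

```bash
python3 -m pendant '[[[-0.135,0.405,0],[0,0,0],-1],[[-0.135,0.405,0],[0,0,0],-1],[[-0.135,0.405,0],[0,0,0],-1],[[-0.135,0.405,0],[0,0,0],-1],[[-0.135,0.407,-0.2],[0,0,0],-1],[[0,0,-0.5],[0,0,0],-1],[[0,0,-0.5],[0,0,0],-1],[[0,0,-0.4],[0,0,0],-1],[[0,0,-0.2],[0,0,0],-1],[[0,0,0],[0,0,0],-1]]'
python3 - <<'E'
from h import *
import pickle
bot.capture("wrist");bot.capture("wrist")
p=bot.camera_params("wrist");o=bot.get_obs();a=bot.capture("wrist");cv2.imwrite("pics/w3.png",a);pickle.dump(p,open("w3.pkl","wb"))
cv2.imwrite("pics/w3c.png",cv2.resize(a[80:350,140:420],None,fx=2,fy=2))
print(o["tool_pos"],o["tcp_rot"],o["contact_force"],o["moment"],np.abs(o["dq"]).max())
E
```

```text
time: 7.7
tool_pos: [547.3, -194.7, 92.5]
tcp_rot: [-3.139, -0.002, 1.781]
contact_force: [-0.8, 0.2, -2.4]
grip_width: 15.5
finger_force: 30.0
[ 548.35788419 -195.65876687   94.31168089] [ 3.14145563e+00 -6.82477736e-05  1.78018278e+00] [-1.23358937 -0.15066668 -0.25293077] [-0.02687818 -0.10407508 -0.00139118] 0.01379728119314242
```

View pics/w3c.png

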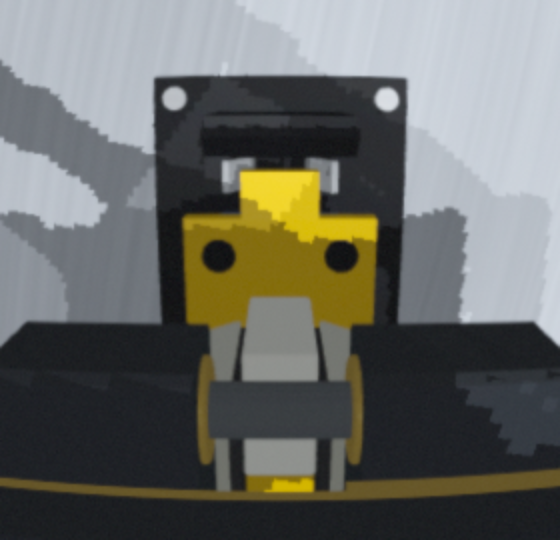

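Ear and clips are both centred at column 280 of the crop, and the seat is centred at 280.5, so the alignment is good. Now I'll descend by feel.

```bash
python3 -m pendant '[[[0,0,-0.15],[0,0,0],-1],[[0,0,-0.15],[0,0,0],-1],[[0,0,-0.15],[0,0,0],-1],[[0,0,-0.1],[0,0,0],-1],[[0,0,-0.07],[0,0,0],-1],[[0,0,0],[0,0,0],-1],[[0,0,0],[0,0,0],-1],[[0,0,0],[0,0,0],-1],[[0,0,0],[0,0,0],-1],[[0,0,0],[0,0,0],-1]]'
python3 -m pendant '[[[0,0,-0.03],[0,0,0],-1],[[0,0,-0.03],[0,0,0],-1],[[0,0,-0.03],[0,0,0],-1],[[0,0,-0.03],[0,0,0],-1],[[0,0,-0.03],[0,0,0],-1],[[0,0,0],[0,0,0],-1],[[0,0,0],[0,0,0],-1],[[0,0,0],[0,0,0],-1],[[0,0,0],[0,0,0],-1],[[0,0,0],[0,0,0],-1]]'
```

```text
time: 8.68
tool_pos: [548.3, -196.2, 75.6]
tcp_rot: [3.141, 0.0, 1.78]
contact_force: [-0.6, 0.3, -2.1]
grip_width: 15.4
finger_force: 30.0
time: 9.52
tool_pos: [548.3, -196.2, 71.0]
tcp_rot: [3.141, 0.0, 1.78]
contact_force: [0.1, 0.1, -1.4]
grip_width: 16.0
finger_force: 30.0
```

```bash
python3 -m pendant '[[[0,0,-0.03],[0,0,0],-1],[[0,0,-0.03],[0,0,0],-1],[[0,0,-0.03],[0,0,0],-1],[[0,0,0],[0,0,0],-1],[[0,0,0],[0,0,0],-1],[[0,0,0],[0,0,0],-1],[[0,0,0],[0,0,0],-1],[[0,0,0],[0,0,0],-1],[[0,0,0],[0,0,0],-1],[[0,0,0],[0,0,0],-1]]'
python3 -m pendant '[[[0,0,-0.03],[0,0,0],-1],[[0,0,-0.03],[0,0,0],-1],[[0,0,-0.03],[0,0,0],-1],[[0,0,0],[0,0,0],-1],[[0,0,0],[0,0,0],-1],[[0,0,0],[0,0,0],-1],[[0,0,0],[0,0,0],-1],[[0,0,0],[0,0,0],-1],[[0,0,0],[0,0,0],-1],[[0,0,0],[0,0,0],-1]]'
```

```text
time: 10.35
tool_pos: [548.7, -196.5, 69.4]
tcp_rot: [3.14, 0.001, 1.78]
contact_force: [-2.0, 1.1, 6.9]
grip_width: 15.8
finger_force: 30.0
time: 11.18
tool_pos: [548.6, -196.5, 66.2]
tcp_rot: [3.141, 0.001, 1.78]
contact_force: [-1.4, -0.6, 6.4]
grip_width: 15.7
finger_force: 30.0
```

```bash
python3 -m pendant '[[[0,0,-0.04],[0,0,0],-1],[[0,0,-0.04],[0,0,0],-1],[[0,0,-0.04],[0,0,0],-1],[[0,0,-0.04],[0,0,0],-1],[[0,0,-0.02],[0,0,0],-1],[[0,0,0],[0,0,0],-1],[[0,0,0],[0,0,0],-1],[[0,0,0],[0,0,0],-1],[[0,0,0],[0,0,0],-1],[[0,0,0],[0,0,0],-1]]'
python3 -m pendant '[[[0,0,-0.03],[0,0,0],-1],[[0,0,-0.03],[0,0,0],-1],[[0,0,0],[0,0,0],-1],[[0,0,0],[0,0,0],-1],[[0,0,0],[0,0,0],-1],[[0,0,0],[0,0,0],-1],[[0,0,0],[0,0,0],-1],[[0,0,0],[0,0,0],-1],[[0,0,0],[0,0,0],-1],[[0,0,0],[0,0,0],-1]]'
```

```text
time: 12.02
tool_pos: [548.5, -196.5, 60.5]
tcp_rot: [3.141, 0.001, 1.78]
contact_force: [-0.6, -0.9, 5.2]
grip_width: 15.4
finger_force: 30.0
time: 12.85
tool_pos: [548.5, -196.4, 58.6]
tcp_rot: [3.141, 0.001, 1.78]
contact_force: [-0.2, -1.0, 5.6]
grip_width: 15.8
finger_force: 30.0
```

```bash
python3 -m pendant '[[[0,0,-0.02],[0,0,0],-1],[[0,0,-0.02],[0,0,0],-1],[[0,0,-0.02],[0,0,0],-1],[[0,0,-0.02],[0,0,0],-1],[[0,0,0],[0,0,0],-1],[[0,0,0],[0,0,0],-1],[[0,0,0],[0,0,0],-1],[[0,0,0],[0,0,0],-1],[[0,0,0],[0,0,0],-1],[[0,0,0],[0,0,0],-1]]'
```

```text
time: 13.68
tool_pos: [548.3, -196.2, 56.0]
tcp_rot: [3.141, 0.0, 1.78]
contact_force: [0.8, -0.8, 4.6]
grip_width: 15.6
finger_force: 30.0
```

```bash
python3 -m pendant '[[[0,0,-0.02],[0,0,0],-1],[[0,0,-0.02],[0,0,0],-1],[[0,0,-0.02],[0,0,0],-1],[[0,0,-0.02],[0,0,0],-1],[[0,0,0],[0,0,0],-1],[[0,0,0],[0,0,0],-1],[[0,0,0],[0,0,0],-1],[[0,0,0],[0,0,0],-1],[[0,0,0],[0,0,0],-1],[[0,0,0],[0,0,0],-1]]'
```

```text
time: 14.52
tool_pos: [548.3, -196.2, 53.6]
tcp_rot: [3.141, 0.0, 1.78]
contact_force: [0.7, -0.2, 4.3]
grip_width: 15.8
finger_force: 30.0
```

```bash
python3 -m pendant '[[[0,0,-0.02],[0,0,0],-1],[[0,0,-0.02],[0,0,0],-1],[[0,0,-0.02],[0,0,0],-1],[[0,0,-0.02],[0,0,0],-1],[[0,0,0],[0,0,0],-1],[[0,0,0],[0,0,0],-1],[[0,0,0],[0,0,0],-1],[[0,0,0],[0,0,0],-1],[[0,0,0],[0,0,0],-1],[[0,0,0],[0,0,0],-1]]'
```

```text
time: 15.35
tool_pos: [548.2, -196.1, 51.2]
tcp_rot: [3.141, -0.0, 1.78]
contact_force: [-0.1, -0.8, 5.7]
grip_width: 15.6
finger_force: 30.0
```

```bash
python3 -m pendant '[[[0,0,-0.02],[0,0,0],-1],[[0,0,-0.02],[0,0,0],-1],[[0,0,-0.02],[0,0,0],-1],[[0,0,-0.02],[0,0,0],-1],[[0,0,0],[0,0,0],-1],[[0,0,0],[0,0,0],-1],[[0,0,0],[0,0,0],-1],[[0,0,0],[0,0,0],-1],[[0,0,0],[0,0,0],-1],[[0,0,0],[0,0,0],-1]]'
```

```text
time: 16.18
tool_pos: [548.3, -196.2, 49.0]
tcp_rot: [3.141, 0.0, 1.78]
contact_force: [-0.6, 1.0, 6.2]
grip_width: 15.7
finger_force: 30.0
```

```bash
python3 -m pendant '[[[0,0,-0.02],[0,0,0],-1],[[0,0,-0.02],[0,0,0],-1],[[0,0,-0.01],[0,0,0],-1],[[0,0,0],[0,0,0],-1],[[0,0,0],[0,0,0],-1],[[0,0,0],[0,0,0],-1],[[0,0,0],[0,0,0],-1],[[0,0,0],[0,0,0],-1],[[0,0,0],[0,0,0],-1],[[0,0,0],[0,0,0],-1]]'
```

```text
time: 17.02
tool_pos: [548.3, -196.2, 47.9]
tcp_rot: [3.141, 0.0, 1.78]
contact_force: [-1.4, 1.9, 9.3]
grip_width: 15.8
finger_force: 30.0
```

```bash
python3 -m pendant '[[[0,0,-0.01],[0,0,0],-1],[[0,0,-0.01],[0,0,0],-1],[[0,0,-0.01],[0,0,0],-1],[[0,0,0],[0,0,0],-1],[[0,0,0],[0,0,0],-1],[[0,0,0],[0,0,0],-1],[[0,0,0],[0,0,0],-1],[[0,0,0],[0,0,0],-1],[[0,0,0],[0,0,0],-1],[[0,0,0],[0,0,0],-1]]'
```

```text
time: 17.85
tool_pos: [548.3, -196.2, 47.7]
tcp_rot: [3.141, 0.001, 1.78]
contact_force: [-2.9, 0.7, 14.9]
grip_width: 15.7
finger_force: 30.0
```

```bash
python3 -m pendant '[[[0,0,-0.01],[0,0,0],-1],[[0,0,-0.01],[0,0,0],-1],[[0,0,0],[0,0,0],-1],[[0,0,0],[0,0,0],-1],[[0,0,0],[0,0,0],-1],[[0,0,0],[0,0,0],-1],[[0,0,0],[0,0,0],-1],[[0,0,0],[0,0,0],-1],[[0,0,0],[0,0,0],-1],[[0,0,0],[0,0,0],-1]]'
```

```text
time: 18.68
tool_pos: [548.3, -196.2, 47.7]
tcp_rot: [3.141, 0.001, 1.78]
contact_force: [-2.9, 1.7, 20.5]
grip_width: 15.9
finger_force: 30.0
```

The plate has hit the hard stop: TCP z held at 47.7 while the force rose from 15 to 20 N. I'll release now, then retreat straight up.

```bash
python3 -m pendant '[[[0,0,0],[0,0,0],0.6],[[0,0,0],[0,0,0],0.6],[[0,0,0],[0,0,0],0.6],[[0,0,0],[0,0,0],0.6],[[0,0,0],[0,0,0],0.6],[[0,0,0],[0,0,0],0.6],[[0,0,0],[0,0,0],0.6],[[0,0,0],[0,0,0],0.6],[[0,0,0],[0,0,0],0.6],[[0,0,0],[0,0,0],0.6]]'
python3 -m pendant '[[[0,0,0.1],[0,0,0],0.6],[[0,0,0.3],[0,0,0],0.6],[[0,0,0.5],[0,0,0],0.6],[[0,0,0.6],[0,0,0],0.6],[[0,0,0.6],[0,0,0],0.6],[[0,0,0.6],[0,0,0],0.6],[[0,0,0.6],[0,0,0],0.6],[[0,0,0.5],[0,0,0],0.6],[[0,0,0.3],[0,0,0],0.6],[[0,0,0],[0,0,0],0.6]]'
python3 -m pendant '[[[0.1,-0.4,0.2],[0,0,0],0.6],[[0.1,-0.4,0.2],[0,0,0],0.6],[[0.1,-0.4,0.2],[0,0,0],0.6],[[0.1,-0.4,0],[0,0,0],0.6],[[0.1,-0.4,0],[0,0,0],0.6],[[0,0,0],[0,0,0],0.6],[[0,0,0],[0,0,0],0.6],[[0,0,0],[0,0,0],0.6],[[0,0,0],[0,0,0],0.6],[[0,0,0],[0,0,0],0.6]]'
python3 - <<'E'
from h import *
a=bot.capture("wrist");s=bot.capture("side")
cv2.imwrite("pics/end.png",np.hstack([a[0:300,130:430],cv2.resize(s[120:200,255:335],(300,300))]))
E
```

```text
time: 19.52
tool_pos: [548.2, -196.2, 45.7]
tcp_rot: [3.142, -0.0, 1.78]
contact_force: [0.4, -0.7, -0.8]
grip_width: 72.7
finger_force: 0.0
time: 20.35
tool_pos: [549.2, -196.7, 171.5]
tcp_rot: [3.138, 0.003, 1.78]
contact_force: [1.1, -0.7, 0.9]
grip_width: 73.4
finger_force: 0.0
time: 21.18
tool_pos: [563.1, -255.5, 186.6]
tcp_rot: [-3.141, -0.0, 1.78]
contact_force: [-1.1, -0.3, 0.2]
grip_width: 73.5
finger_force: 0.0
```

View pics/end.png

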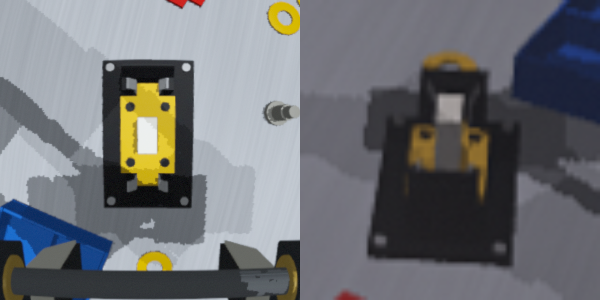

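The plate lies level in both slots, centred on the seat near (147,132). Its grip is free, and the washers and bolt in view are undisturbed. I'll hand it in.

```bash
python3 -c "
from plant import bot
print(bot.close_job())"
```

```text
the job is handed in; nothing more can be done
None
```

The plate was pressed to the hard stop on the pad (about 20 N at the wrist) and released; the last pictures show it level in both slots, and I handed the job in at about 21 s, though no verdict was returned.

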